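Find the full pot by weight and hold it over the tray

TASK

The two green pots with white lids look alike, but one is full of washers and the other is nearly empty. Lift each in turn clear of the bench (10 cm or so) to feel its weight, setting the lighter one back upright where it stood and leaving the other things on the bench undisturbed. Then present the heavier one: hold it upright and still over the middle of the blue tray that stands in the middle of the bench just beyond the pots, about 10 cm above its rim, and finish while still holding it there.

Things in the scene. Friction and masses are not known exactly. Their poses are not given: they have to be found in the camera images.
- pot_a: one of two look-alike closed green pots with white lids: upright cylinder, 68 mm diameter, 58 mm tall, lid fixed on, loose on the bench (z = 0); grip across its diameter. Origin: centre of its underside, z upright. The two weigh 0.15 to 0.75 kg and differ by at least 0.15 kg; neither name nor place tells which is heavier, only lifting does
- pot_b: one of two look-alike closed green pots with white lids: upright cylinder, 68 mm diameter, 58 mm tall, lid fixed on, loose on the bench (z = 0); grip across its diameter. Origin: centre of its underside, z upright. The two weigh 0.15 to 0.75 kg and differ by at least 0.15 kg; neither name nor place tells which is heavier, only lifting does
- tray: blue open plastic tray, 130 mm (its x) by 220 mm (its y), rim 50 mm above the bench, fixed to the bench. Origin: centre of its underside, on the bench, below the middle of its mouth. (A second blue tray, at the back left with a metal tube in it, is scenery)
- sanding_block: brown sanding block, 64x100x34 mm, loose bystander; origin at the centre of its underside
- spanner_b: small steel spanner lying flat, 24x152x8 mm, loose bystander; origin at the centre of its underside
- bench_vice: obstacle, fixed: big dark bench vice at the right of the bench, between the arm's start and the work. In world axes it fills x 0.19 to 0.65, y -0.28 to -0.01, up to z = 0.23. Behind it a fixed desk lamp on a post fills x 0.53 to 0.83, y -0.39 to 0.00, z 0.26 to 0.59 (post below): swing round them close to the base, with the fingers above 0.3. Origin under its middle
- hobby_vice: obstacle, fixed: small green vice at the bench's front edge. In world axes it fills x 0.25 to 0.41, y 0.14 to 0.23, up to z = 0.11. Origin far below its middle
There are look-alikes about, which are no part of the job. What is shaped like the pot_a but turquoise is not meant.

How it is judged:
On the way, in this order (a step that is already met when the one before it is completed fails the run):
1. the lighter pot is lifted by the gripper, its underside more than 4 cm above the bench (height (world z) of pot_b above 0.04 m and contact force between the fingers and pot_b above 0.5 N), for 0.2 s.
2. the lighter pot stands upright on the bench again within 4 cm of where it stood, let go (height (world z) of pot_b below 0.01 m and angle between pot_b's own z axis and vertical below 0.1 rad and distance of pot_b from where it was at the start of the episode below 0.04 m and contact force between the fingers and pot_b below 0.1 N), for 0.2 s.
At the end, for the whole second after the job is handed in: The heavier pot is held still in the fingers, upright within 0.15 rad, its underside 4 to 20 cm above the tray's rim and its axis within 35 mm of the tray's middle, resting on nothing else; the lighter pot stands upright on the bench, let go, within 4 cm of where it stood (all of step 2 and height (world z) of pot_a between 0.09 and 0.25 m and horizontal distance between pot_a and tray below 0.035 m and angle between pot_a's own z axis and vertical below 0.15 rad and linear speed of pot_a below 0.02 m/s and angular speed of pot_a below 0.2 rad/s and contact force between the fingers and pot_a above 1 N and contact force between pot_a and tray below 0.1 N and contact force between pot_a and pot_b below 0.1 N); the arm keeps its last pose, push and grip.
It fails at once if a bystander (brown sanding block) is moved more than 3 cm (distance of sanding_block from where it was at the start of the episode above 0.03 m).
It fails at once if a bystander (small steel spanner lying flat) is moved more than 3 cm (distance of spanner_b from where it was at the start of the episode above 0.03 m).
It also fails if it takes over 72 s, if anything falls off the work surface, if the arm or the gripper's body presses on something with over 40 N, if the wrist force passes 120 N, or if a joint passes its speed limit or range.

ROBOT

A 7-joint arm with a two-finger parallel gripper is mounted at the origin on a cart in front of the work surface, level with it; the furniture and walls round the work are solid. World frame = base frame: x ahead of the robot, y to its left, z up, the work surface at z = 0. Lengths are in m, angles in rad, forces in N, time in s.
With the tool pointing down it reaches from about 0.4 to 0.875 m from the base axis. Payload 6.5 kg.
Tool frame: the origin (TCP) lies at the very end of the fingers, on their centre line; the grasp point (between the pads) lies 19 mm behind it (bot.grip_depth is the z of the grasp point in the tool frame, in m); z points along the fingers, y is the line along which they close (so a half turn about z gives the same grasp; the last joint's range is limited). The gripper opens to 85 mm and grips with 20 to 120 N. Pads are 22 mm wide; open, the fingers measure 114 mm over their backs; the gripper's body (76 mm by 85 mm) begins 54 mm behind the grasp point. The pads swing forward as they close: fully open they stand 13 mm farther back than shut.
Start: joints at [-1.197, 0.536, -0.004, 1.538, 0.003, 1.067, -0.071], TCP at [0.277, 0.588, 0.231] pointing down, gripper open.
Joint ranges: [-2.7, 2.7], [-0.37, 2.16], [-1.27, 1.26], [0.24, 2.4], [-1.31, 4.45], [0.19, 1.91], [-2.76, 2.76]. Speed limits (rad/s): [2.39, 2.39, 3.14, 3.14, 3.14, 3.14, 3.14].

INTERFACE

Orientations are given as a unit quaternion [x, y, z, w].
In Python, from workcell import bot gives the robot as it stands.
- The arm moves only by the tool handwheel, called after "Call:" as name(argument=value, ...) on one line, values as JSON. Schema: {"type":"object","properties":{"offsets":{"type":"string"},"jaw":{"type":"number"},"clamp_n":{"type":"number"},"only":{"type":"string"},"quiet":{"type":"boolean"},"lines":{"type":"string"}},"required":["offsets"],"additionalProperties":false}. offsets is a string of 1 to 12 rows, parted by a bar, with the numbers parted by spaces; each row has 6 numbers: dx, dy, dz in a scale on which 1.0 is 0.4 m, then a rotation vector rx, ry, rz in fractions of the full range, 1 being 4 rad; each row shifts and turns the commanded pose from where the row before left it, along the tool's axes as they then stand; what a row does not reach is not made up. A row lasts 1/8 s, in which the tool goes at most 0.0625 m and 0.188 rad, less where a joint would pass 70% of its speed; a pose out of reach is approached as far as the arm can. jaw is the finger opening in m, set as the call begins (left out keeps the last). The fingers move at their own pace and stop on an object; clamp_n is the grip in N (left out, the last holds). Time passes only in rows, so rows that do not move let the fingers close. The tool returns the time, the measured TCP pose, the force, the opening and the grip force at its end. only (a regular expression) keeps the lines of the reply that match it, lines (a string "A,B") keeps lines A to B, and quiet returns only ok. Input that does not fit is refused with a message, and nothing moves.
- bot.observe(): the state, without advancing time (a new reading comes with each control period).
- bot.read_camera(name): name is "scene" or "top" or "wrist"; returns (picture, depth): 480x640x3 uint8, red, green, blue; 480x640 float32, m along the optical axis (not along the pixel's ray), 0 where there is no reading.
- bot.camera_params(name): a dict with "camera_matrix" (3x3 intrinsics, pixels), "world_from_camera" (4x4, takes a point from camera to world coordinates). Camera axes: x right, y up, looking along -z (the intrinsics and any distortion apply to the point x, -y, -z); pixel columns grow to the right and rows downward; lengths in m; the calibration is good to about 2 mm. A picture is of the moment at which its call begins: read the wrist's pose just before it. camera_params takes no time and is no camera call; for the wrist camera it gives the pose at the moment of the call.
- bot.sign_off(): hands the job in; it is judged then, once.
The state is a dict: "time_s": time; "joint_positions": joint angles; "qd": joint speeds; "joint_torque": joint torques, N m; "tool_pos": TCP position; "tcp_rot": TCP orientation; "force": force on the tool from outside, world axes, zero at the start; "ft_torque": the same for the moment, N m; "finger_gap": finger opening in m; "gripper_force": force on a finger pad.
Only numpy, scipy, OpenCV 4.12 (cv2) and the standard library are available. Lean on these libraries where they do the work, as an engineer would, in place of code of your own. Each camera call takes 0.05 s, during which the arm holds its last target. There are 200 camera calls.

## Working session

There is one attempt and no reset: what is moved stays moved. The work goes in short steps, Python scripts to look and compute and a tool call to move; the robot and the scene stay as the last step left them, time stands still between calls to the robot, and variables do not carry over. Pictures are saved under pics/ and viewed, at most 10 in all, crops included, and the job is handed in when it is done.

```bash
mkdir -p pics; ls; python3 - <<'E'
from workcell import bot
import cv2,numpy as np
s=bot.observe();print({k:np.round(v,3) for k,v in s.items()},bot.grip_depth)
for n in("scene","top"):
    p,d=bot.read_camera(n);cv2.imwrite(f"pics/{n}0.png",p[:,:,::-1]);np.savez(f"{n}0.npz",p=p,d=d)
    c=bot.camera_params(n);print(n,np.round(c["world_from_camera"],3).tolist(),c["camera_matrix"].tolist(),c.keys())
E
```

```text
pics
{'time_s': np.float64(0.0), 'joint_positions': array([-1.197,  0.537, -0.004,  1.539,  0.003,  1.067, -0.071]), 'qd': array([ 0.001, -0.001,  0.   ,  0.001, -0.001,  0.   , -0.001]), 'joint_torque': array([ 1.0000e-03, -5.8342e+01,  1.0490e+00, -2.5911e+01,  1.2000e-02,
        9.0000e-03,  0.0000e+00]), 'tool_pos': array([0.276, 0.588, 0.23 ]), 'tcp_rot': array([ 0.218,  0.976, -0.001, -0.   ]), 'force': array([-0.435, -0.204, -0.517]), 'ft_torque': array([-0.004, -0.043,  0.043]), 'gripper_force': np.float64(0.0), 'finger_gap': np.float64(0.086)} -0.0187
scene [[0.999, 0.007, -0.035, 0.457], [-0.031, 0.657, -0.754, -0.683], [0.018, 0.754, 0.656, 0.631], [0.0, 0.0, 0.0, 1.0]] [[449.7074506452882, 0.0, 308.5468324446551], [0.0, 449.7074506452882, 232.66421126900462], [0.0, 0.0, 1.0]] dict_keys(['camera_matrix', 'world_from_camera'])
top [[-0.41, 0.86, -0.303, 0.248], [-0.912, -0.387, 0.135, 0.284], [-0.001, 0.331, 0.943, 0.754], [0.0, 0.0, 0.0, 1.0]] [[458.86616950893443, 0.0, 314.61904797665346], [0.0, 458.86616950893443, 240.88559587567764], [0.0, 0.0, 1.0]] dict_keys(['camera_matrix', 'world_from_camera'])
```

View pics/scene0.png

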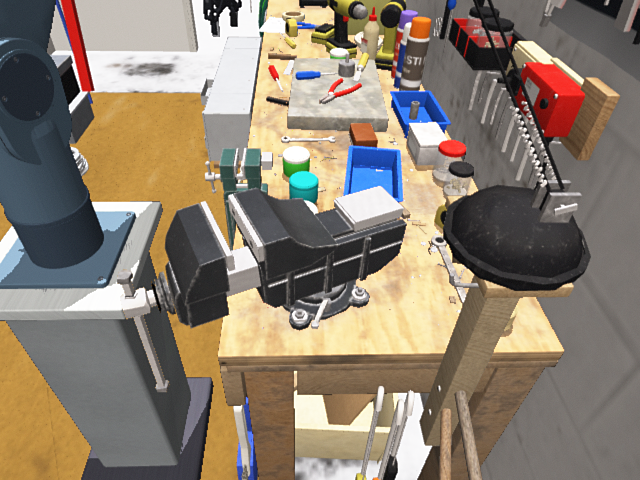

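View pics/top0.png

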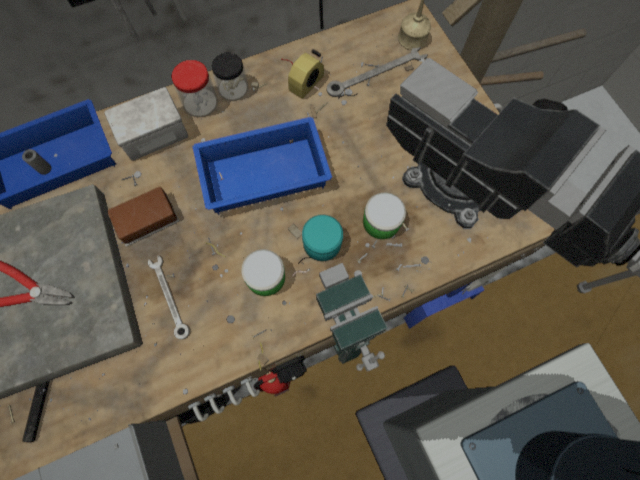

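Scene: the arm is off at the left (gripper at ~(220,15)), with the bench vice and lamp in the foreground. Top: white-lidded green pots at (263,268) and (385,215), turquoise look-alike (322,237) between them, tray at (262,165), block (142,215), spanner (170,297), hobby vice (350,310).

```bash
cat > h.py <<'E'
from workcell import bot
import cv2,numpy as np
def ray(c,uv,z):
    K=c["camera_matrix"];T=c["world_from_camera"]
    uv=np.atleast_2d(uv).astype(float)
    d=np.c_[(uv[:,0]-K[0,2])/K[0,0],-(uv[:,1]-K[1,2])/K[1,1],-np.ones(len(uv))]@T[:3,:3].T
    return T[:3,3]+d*((z-T[2,3])/d[:,2])[:,None]
def cloud(c,d):
    K=c["camera_matrix"];T=c["world_from_camera"]
    v,u=np.mgrid[:480,:640]
    P=np.stack([(u-K[0,2])/K[0,0]*d,-(v-K[1,2])/K[1,1]*d,-d],-1)
    return P@T[:3,:3].T+T[:3,3]
E
python3 - <<'E'
from h import *
f=np.load("top0.npz");p,d=f["p"],f["d"];c=bot.camera_params("top");P=cloud(c,d)
hsv=cv2.cvtColor(p,cv2.COLOR_RGB2HSV)
def comp(m,near):
    n,l,s,ce=cv2.connectedComponentsWithStats(m.astype(np.uint8)); 
    L=l[near[1],near[0]];return l==L if L else None
white=(hsv[...,1]<50)&(hsv[...,2]>120)
for n,q in(("near-left",(263,262)),("right",(385,212))):
    m=comp(white,q);ct=max(cv2.findContours(m.astype(np.uint8),0,1)[0],key=cv2.contourArea)
    w=ray(c,ct[:,0],.058)[:,:2].astype(np.float32);
    print(n,m.sum(),cv2.minEnclosingCircle(w),"medz",np.median(P[m][:,2]))
t=comp((hsv[...,0]>80)&(hsv[...,0]<97)&(hsv[...,1]>100),(322,232))
if t is not None: 
  ct=max(cv2.findContours(t.astype(np.uint8),0,1)[0],key=cv2.contourArea);print("turq",cv2.minEnclosingCircle(ray(c,ct[:,0],.058)[:,:2].astype(np.float32)),np.percentile(P[t][:,2],95))
b=comp((hsv[...,0]>105)&(hsv[...,0]<125)&(hsv[...,1]>120),(262,170))
B=P[b];r=B[(B[:,2]>.044)&(B[:,2]<.056)][:,:2].astype(np.float32);print("tray",cv2.minAreaRect(r),np.percentile(B[:,2],[5,50,95,99]))
for n,q in(("block",(142,212)),("spanner",(170,300)),("hv",(345,297)),("hv2",(333,276))):print(n,P[q[1],q[0]])
# tall things around pots: occupancy
cv2.imwrite("pics/crop1.png",cv2.resize(p[130:350,190:450][:,:,::-1],None,fx=3,fy=2.7))
E
```

```text
near-left 1368 ((0.46192803978919983, 0.2790604531764984), 0.033898159861564636) medz 0.057167249644134166
right 1208 ((0.4718819260597229, 0.057527270168066025), 0.0340501070022583) medz 0.05691190770319604
turq ((0.47161364555358887, 0.1704292595386505), 0.0388367734849453) 0.058981380400660144
tray ((0.6458752155303955, 0.20782425999641418), (0.219053715467453, 0.13095134496688843), 80.98028564453125) [0.00096435 0.00863624 0.05121893 0.05245783]
block [0.64764847 0.42805651 0.03201498]
spanner [0.49007678 0.43700676 0.00929401]
hv [0.36051988 0.18603593 0.10174393]
hv2 [0.39552623 0.18894996 0.10388592]
```

View pics/crop1.png

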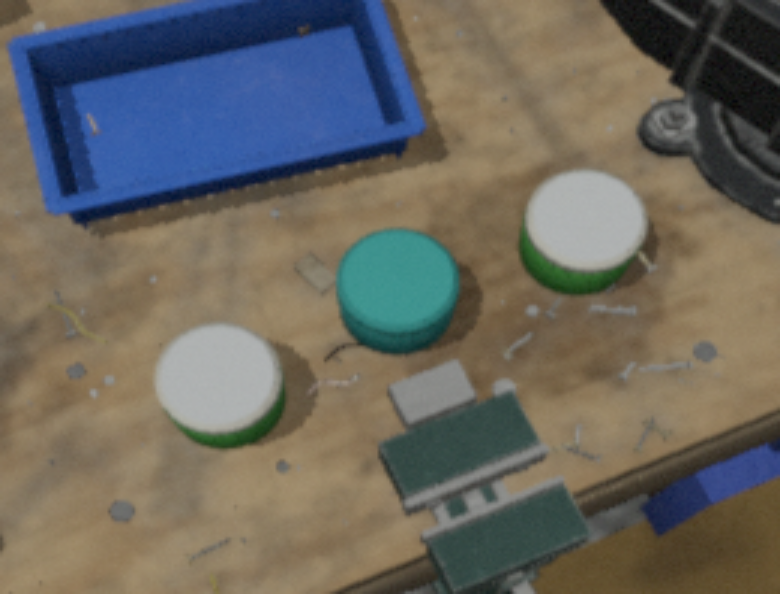

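Candidates: white/green pots L (263,268)→(0.462,0.279) and R (385,215)→(0.472,0.058) both measure 34 mm radius and z≈0.057, as they must; turquoise (322,237) is the look-alike, excluded. Tray middle is (0.646,0.208), size 219x131 mm, matching what's given. I'll start with pot L.

Units first: shifts go in shares of 0.4 m and turns go in shares of 4 rad. So -0.05 m / 0.4 = -0.125, -0.033 m / 0.4 = -0.0825.

```bash
cat >> h.py <<'E'
from scipy.spatial.transform import Rotation as R
def to(x,y,z,closing=None):
    s=bot.observe();M=R.from_quat(s["tcp_rot"]).as_matrix();p=np.array(s["tool_pos"])
    t=M.T@(np.array([x,y,z])-p)
    print("t",round(float(s["time_s"]),2),"tcp",p.round(4),"toolz",M[:,2].round(3),"tooly",M[:,1].round(3),"| go",t.round(4),"F",np.round(s["force"],2),"gap",round(float(s["finger_gap"]),4),"gf",round(float(s["gripper_force"]),1),"q",np.round(s["joint_positions"],2))
    if closing is not None: 
        a=np.arctan2(M[1,1],M[0,1])-closing;print("rz",(a+np.pi/2)%np.pi-np.pi/2)
E
```

Call:
handwheel(offsets="-0.125 -0.0825 0 0 0 0 | -0.125 -0.0825 0 0 0 0 | -0.125 -0.0825 0 0 0 0 | -0.125 -0.0825 0 0 0 0 | -0.125 -0.0825 0 0 0 0 | -0.125 -0.0825 0 0 0 0 | 0 0 0 0 0 0", jaw=0.085, clamp_n=60)

```text
time_s: 0.98
tool_pos: [0.4668, 0.2754, 0.2312]
tcp_rot: [0.223, 0.975, -0.001, 0.001]
force: [-0.2, -0.0, 0.2]
finger_gap: 0.085
gripper_force: 0.0
```

Call:
handwheel(offsets="0 0 0 0 0 0.045 | 0 0 0 0 0 0.045 | 0 0 0 0 0 0.045 | 0 0 0 0 0 0.045 | 0 0 0 0 0 0.045 | 0 0 0 0 0 0.045 | 0 0 0 0 0 0.0125 | 0 0 0 0 0 0")

```text
time_s: 1.98
tool_pos: [0.4632, 0.282, 0.231]
tcp_rot: [0.706, 0.708, -0.0, -0.0]
force: [0.0, 0.4, -0.3]
finger_gap: 0.0849
gripper_force: 0.0
```

```bash
python3 -c "
from h import *
to(.462,.279,.10,0)
p,d=bot.read_camera('wrist');cv2.imwrite('pics/w1.png',p[:,:,::-1])"
```

```text
t 1.98 tcp [0.4632 0.282  0.231 ] toolz [-0.001 -0.    -1.   ] tooly [ 1.     0.003 -0.001] | go [-0.0029 -0.0012  0.131 ] F [ 0.03  0.41 -0.27] gap 0.0849 gf 0.0 q [-0.88  0.36  0.31  1.84 -0.13  0.96 -0.51]
rz 0.0028161852413040034
```

View pics/w1.png

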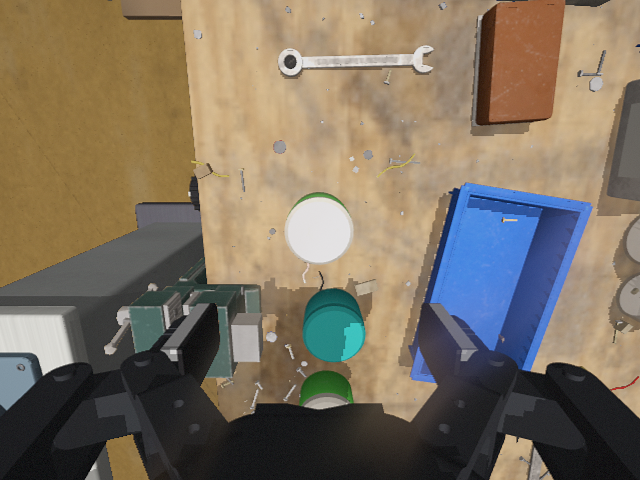

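The wrist view shows pot L's lid at (319,229), the turquoise pot at (334,326) and the tray at right. The fingers straddle pot L in x. I'll check its position from here.

In the tool's units: 0.05 m / 0.4 = 0.125, 0.03 m / 0.4 = 0.075.

```bash
cat >> h.py <<'E'
def lid(near,thr=170):
    c=bot.camera_params("wrist");p,d=bot.read_camera("wrist")
    m=((p.min(2)>thr)).astype(np.uint8);n,l,s,ce=cv2.connectedComponentsWithStats(m)
    k=1+np.argmin([np.hypot(*(ce[i]-near)) if s[i,4]>800 else 1e9 for i in range(1,n)])
    ct=max(cv2.findContours((l==k).astype(np.uint8),0,1)[0],key=cv2.contourArea)
    print("lid px",ce[k],cv2.minEnclosingCircle(ray(c,ct[:,0],.058)[:,:2].astype(np.float32)),"z",np.median(cloud(c,d)[l==k][:,2]))
E
python3 -c "
from h import *
lid((319,229))"
```

```text
lid px [318.37747421 229.95344299] ((0.46413654088974, 0.27849507331848145), 0.0328446663916111) z 0.05604195647757482
```

Call:
handwheel(offsets="-0.0075 -0.0025 0.125 0 0 0 | 0 0 0.125 0 0 0 | 0 0 0.125 0 0 0 | 0 0 0.075 0 0 0 | 0 0 0.0375 0 0 0 | 0 0 0.025 0 0 0 | 0 0 0 0 0 0 | 0 0 0 0 0 0")

```text
time_s: 3.08
tool_pos: [0.4636, 0.2787, 0.0273]
tcp_rot: [0.707, 0.707, 0.001, 0.0]
force: [-0.0, 0.1, 0.5]
finger_gap: 0.0853
gripper_force: 0.0
```

```bash
python3 -c "
from h import *
to(.462,.279,.026,0)"
```

```text
t 3.08 tcp [0.4636 0.2787 0.0273] toolz [ 0.001  0.001 -1.   ] tooly [1.    0.001 0.001] | go [ 0.0003 -0.0016  0.0013] F [-0.03  0.12  0.55] gap 0.0853 gf 0.0 q [-0.79  0.67  0.21  1.95 -0.26  0.54 -0.4 ]
rz 0.0010991281797203545
```

In the tool's units: 0.006 m / 0.4 = 0.015.

Call:
handwheel(offsets="0 0 0.015 0 0 0 | 0 0 0 0 0 0 | 0 0 0 0 0 0")

```text
time_s: 3.45
tool_pos: [0.4629, 0.2783, 0.0204]
tcp_rot: [0.707, 0.707, 0.0, 0.0]
force: [0.5, 0.2, -0.3]
finger_gap: 0.0848
gripper_force: 0.0
```

Call:
handwheel(offsets="0 0 0 0 0 0 | 0 0 0 0 0 0 | 0 0 0 0 0 0 | 0 0 0 0 0 0 | 0 0 0 0 0 0 | 0 0 0 0 0 0", jaw=0.05, clamp_n=60)

```text
time_s: 4.2
tool_pos: [0.4631, 0.2783, 0.0209]
tcp_rot: [0.707, 0.707, 0.0, -0.0]
force: [-1.6, -1.0, 7.2]
finger_gap: 0.0659
gripper_force: 66.6
```

```bash
python3 -c "
from h import *
to(.462,.279,.12,0)"
```

```text
t 4.2 tcp [0.4631 0.2783 0.0209] toolz [ 0.  0. -1.] tooly [1.    0.001 0.   ] | go [ 0.0007 -0.0011 -0.0991] F [-1.59 -1.02  7.19] gap 0.0659 gf 66.6 q [-0.78  0.69  0.21  1.95 -0.26  0.53 -0.4 ]
rz 0.0010332600711797646
```

Call:
handwheel(offsets="0 0 -0.05 0 0 0 | 0 0 -0.05 0 0 0 | 0 0 -0.075 0 0 0 | 0 0 -0.075 0 0 0 | 0 0 0 0 0 0 | 0 0 0 0 0 0 | 0 0 0 0 0 0 | 0 0 0 0 0 0")

```text
time_s: 5.2
tool_pos: [0.4624, 0.2778, 0.1193]
tcp_rot: [0.707, 0.707, -0.001, -0.0]
force: [0.3, 0.1, -5.6]
finger_gap: 0.0659
gripper_force: 70.5
```

```bash
python3 -c "
from h import *
to(.462,.279,.12,0)"
```

```text
t 5.2 tcp [0.4624 0.2778 0.1193] toolz [-0.001 -0.001 -1.   ] tooly [ 1.     0.001 -0.001] | go [ 0.0012 -0.0004 -0.0007] F [ 0.29  0.07 -5.55] gap 0.0659 gf 70.5 q [-0.84  0.52  0.27  1.93 -0.2   0.72 -0.44]
rz 0.000980049644593528
```

Call:
handwheel(offsets="0 0 0 0 0 0 | 0 0 0 0 0 0")

```text
time_s: 5.45
tool_pos: [0.4629, 0.2782, 0.1201]
tcp_rot: [0.707, 0.707, -0.0, 0.0]
force: [0.7, 0.5, -4.9]
finger_gap: 0.066
gripper_force: 70.5
```

Call:
handwheel(offsets="0 0 0.075 0 0 0 | 0 0 0.075 0 0 0 | 0 0 0.05 0 0 0 | 0 0 0.025 0 0 0 | 0 0 0.0125 0 0 0 | 0 0 0.0075 0 0 0 | 0 0 0 0 0 0 | 0 0 0 0 0 0")

```text
time_s: 6.45
tool_pos: [0.4632, 0.2785, 0.0228]
tcp_rot: [0.707, 0.707, 0.0, 0.0]
force: [-0.5, -0.5, -4.7]
finger_gap: 0.0657
gripper_force: 70.2
```

Call:
handwheel(offsets="0 0 0 0 0 0 | 0 0 0 0 0 0 | 0 0 0 0 0 0 | 0 0 0 0 0 0 | 0 0 0 0 0 0", jaw=0.085, clamp_n=60)

```text
time_s: 7.08
tool_pos: [0.4629, 0.2783, 0.0223]
tcp_rot: [0.707, 0.708, 0.0, 0.0]
force: [0.3, -0.6, -0.9]
finger_gap: 0.085
gripper_force: 0.0
```

Call:
handwheel(offsets="0 0 -0.05 0 0 0 | 0 0 -0.125 0 0 0 | 0 0 -0.125 0 0 0 | 0 0 -0.15 0 0 0 | 0 0 -0.15 0 0 0 | 0 0 -0.15 0 0 0 | 0 0 0 0 0 0 | 0 0 0 0 0 0")

```text
time_s: 8.07
tool_pos: [0.4625, 0.2781, 0.3218]
tcp_rot: [0.707, 0.708, -0.0, -0.0]
force: [-1.7, -0.2, -0.0]
finger_gap: 0.085
gripper_force: 0.0
```

```bash
python3 -c "
from h import *
to(.472,.0575,.33,0);lid((319,229))"
```

```text
t 8.07 tcp [0.4625 0.2781 0.3218] toolz [-0.001 -0.    -1.   ] tooly [ 1.     0.001 -0.001] | go [-0.2206  0.0093 -0.0082] F [-1.68 -0.19 -0.  ] gap 0.085 gf 0.0 q [-0.91  0.26  0.35  1.74 -0.1   1.16 -0.53]
rz 0.0011222721610639752
lid px [319.19330691 210.71906649] ((0.4639855623245239, 0.2779487073421478), 0.03284158185124397) z 0.05602214074475437
```

In the tool's units: -0.055 m / 0.4 = -0.1375, 0.0025 m / 0.4 = 0.0063, -0.15 rad / 4 = -0.0375.

Call:
handwheel(offsets="-0.1375 0.0063 0 0 0 0 | -0.1375 0.0063 0 0 0 0 | -0.1375 0.0063 0 0 0 0 | -0.1375 0.0063 0 0 0 0 | 0 0 0 0 -0.0375 0 | 0 0 0 0 0 0 | 0 0 0 0 0 0")

```text
time_s: 9.0
tool_pos: [0.4725, 0.0587, 0.3213]
tcp_rot: [0.704, 0.706, -0.053, 0.052]
force: [-0.4, -0.3, -0.5]
finger_gap: 0.085
gripper_force: 0.0
```

```bash
python3 -c "
from h import *
to(.472,.0575,.1,0);
p,d=bot.read_camera('wrist');cv2.imwrite('pics/w2.png',p[:,:,::-1]);lid((319,229))"
```

```text
t 9.0 tcp [0.4725 0.0587 0.3213] toolz [-0.002 -0.148 -0.989] tooly [ 1.     0.003 -0.002] | go [ 0.0316 -0.      0.2191] F [-0.44 -0.25 -0.46] gap 0.085 gf 0.0 q [-0.73  0.16  0.47  1.88  0.08  1.16 -0.29]
rz 0.0025205547273245976
lid px [318.99234488 180.51248993] ((0.4728151261806488, 0.05416064336895943), 0.03420567139983177) z 0.05595539589527859
```

View pics/w2.png

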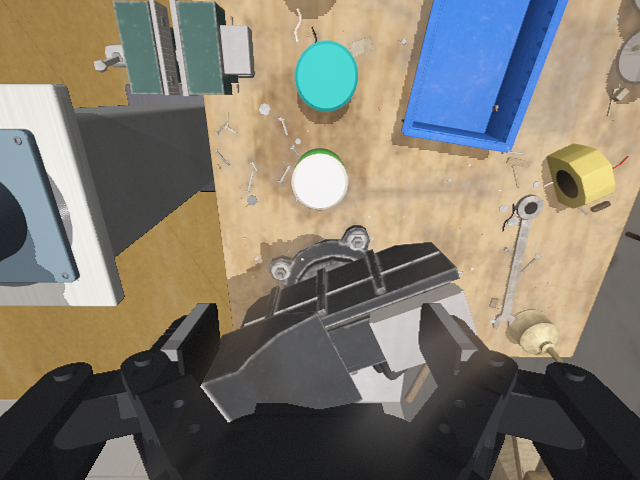

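The wrist view shows pot R's lid at (320,180), the vice below it in the picture and the turquoise pot at (327,75). The lid measurement, (0.473,0.054), agrees with the top view to 3 mm. I'll descend leaning away from the vice.

Call:
handwheel(offsets="0.015 0 0.12 0 0 0 | 0.015 0 0.12 0 0 0 | 0.015 0 0.12 0 0 0 | 0.015 0 0.12 0 0 0 | 0.015 0 0.12 0 0 0 | 0 0 0 0 0 0 | 0 0 0 0 0 0")

```text
time_s: 9.98
tool_pos: [0.4742, 0.0519, 0.0819]
tcp_rot: [0.705, 0.705, -0.052, 0.053]
force: [0.8, 0.3, 0.1]
finger_gap: 0.0848
gripper_force: 0.0
```

```bash
python3 -c "
from h import *
to(.4725,.053,.022,0);p,d=bot.read_camera('wrist');cv2.imwrite('pics/w3.png',p[:,:,::-1]);lid((319,229))"
```

```text
t 9.97 tcp [0.4742 0.0519 0.0819] toolz [ 0.002 -0.149 -0.989] tooly [1.    0.    0.002] | go [ 0.01   -0.0018  0.0591] F [0.84 0.35 0.09] gap 0.0848 gf 0.0 q [-0.61  0.53  0.39  2.09 -0.09  0.59 -0.2 ]
rz 0.000417378214691011
lid px [315.67285125 252.20805582] ((0.47381791472435, 0.05665084347128868), 0.03203165903687477) z 0.05596842284312489
```

View pics/w3.png

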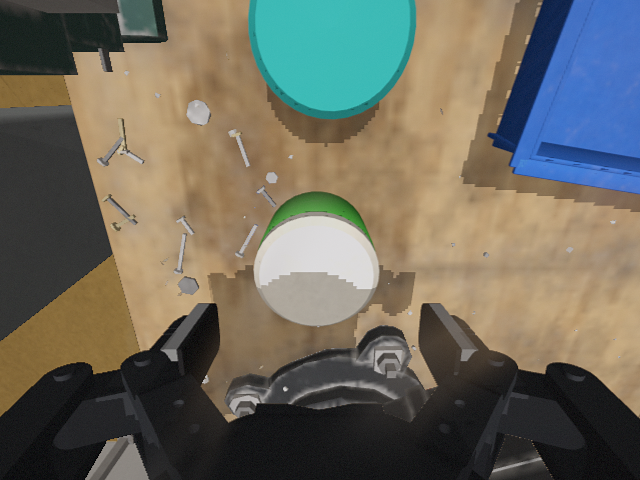

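The pot is clear between the fingers, lid centre at (316,268); the vice's foot stays behind the hand. I'll descend, grip and lift.

In the tool's units: 0.02 m / 0.4 = 0.05, 0.012 m / 0.4 = 0.03.

Call:
handwheel(offsets="0.01 -0.0025 0.05 0 0 0 | 0.01 0 0.05 0 0 0 | 0.0075 0 0.03 0 0 0 | 0 0 0.015 0 0 0 | 0 0 0 0 0 0 | 0 0 0 0 0 0")

```text
time_s: 10.82
tool_pos: [0.4726, 0.0543, 0.0221]
tcp_rot: [0.705, 0.705, -0.053, 0.053]
force: [0.5, -0.0, -0.5]
finger_gap: 0.085
gripper_force: 0.0
```

Call:
handwheel(offsets="0 0 0 0 0 0 | 0 0 0 0 0 0 | 0 0 0 0 0 0 | 0 0 0 0 0 0 | 0 0 0 0 0 0 | 0 0 0 0 0 0", jaw=0.05, clamp_n=60)

```text
time_s: 11.58
tool_pos: [0.4726, 0.0545, 0.0224]
tcp_rot: [0.705, 0.705, -0.053, 0.053]
force: [-2.0, 0.9, 10.5]
finger_gap: 0.0659
gripper_force: 64.7
```

Call:
handwheel(offsets="-0.0075 0 -0.05 0 0 0 | -0.0075 0 -0.05 0 0 0 | -0.0113 0 -0.075 0 0 0 | -0.0113 0 -0.075 0 0 0 | 0 0 0 0 0 0 | 0 0 0 0 0 0 | 0 0 0 0 0 0 | 0 0 0 0 0 0")

```text
time_s: 12.58
tool_pos: [0.4716, 0.0542, 0.1218]
tcp_rot: [0.705, 0.705, -0.054, 0.053]
force: [0.2, -0.6, -2.7]
finger_gap: 0.066
gripper_force: 69.8
```

Call:
handwheel(offsets="0 0 0 0 0 0 | 0 0 0 0 0 0")

```text
time_s: 12.82
tool_pos: [0.4721, 0.0544, 0.1225]
tcp_rot: [0.705, 0.705, -0.053, 0.053]
force: [0.3, -0.0, -1.7]
finger_gap: 0.0661
gripper_force: 69.8
```

```bash
python3 -c "
from h import *
to(.4725,.053,.022,0)"
```

```text
t 12.82 tcp [0.4721 0.0544 0.1225] toolz [-0.    -0.15  -0.989] tooly [ 1.     0.001 -0.   ] | go [0.0137 0.0004 0.0996] F [ 0.28 -0.05 -1.67] gap 0.0661 gf 69.8 q [-0.65  0.46  0.42  2.08 -0.06  0.68 -0.22]
rz 0.0010209738721278505
```

Pot R pulls about 2 N against about 5 N for L, so R is the lighter. I'll set it back.

Call:
handwheel(offsets="0.0113 0 0.075 0 0 0 | 0.0113 0 0.075 0 0 0 | 0.0075 0 0.05 0 0 0 | 0.0038 0 0.025 0 0 0 | 0.0018 0 0.0125 0 0 0 | 0.0013 0 0.0075 0 0 0 | 0 0 0 0 0 0 | 0 0 0 0 0 0")

```text
time_s: 13.82
tool_pos: [0.4725, 0.0544, 0.024]
tcp_rot: [0.705, 0.705, -0.053, 0.053]
force: [0.2, 0.3, -2.4]
finger_gap: 0.0661
gripper_force: 69.7
```

Call:
handwheel(offsets="0 0 0.0025 0 0 0 | 0 0 0 0 0 0")

```text
time_s: 14.08
tool_pos: [0.4722, 0.0542, 0.0226]
tcp_rot: [0.705, 0.705, -0.053, 0.053]
force: [-0.6, 0.3, -3.6]
finger_gap: 0.0661
gripper_force: 69.7
```

Call:
handwheel(offsets="0 0 0 0 0 0 | 0 0 0 0 0 0 | 0 0 0 0 0 0 | 0 0 0 0 0 0 | 0 0 0 0 0 0", jaw=0.085, clamp_n=60)

```text
time_s: 14.7
tool_pos: [0.4722, 0.0541, 0.0226]
tcp_rot: [0.705, 0.705, -0.053, 0.053]
force: [0.5, 0.1, -0.3]
finger_gap: 0.0847
gripper_force: 0.0
```

Call:
handwheel(offsets="-0.0075 0 -0.05 0 0 0 | -0.0188 0 -0.125 0 0 0 | -0.0188 0 -0.125 0 0 0 | -0.0188 0 -0.125 0 0 0 | -0.0188 0 -0.125 0 0 0 | -0.0188 0 -0.125 0 0 0 | -0.01 0 -0.075 0 0 0 | 0 0 0 0 0 0 | 0 0 0 0 0 0")

```text
time_s: 15.82
tool_pos: [0.4715, 0.0549, 0.325]
tcp_rot: [0.705, 0.706, -0.053, 0.053]
force: [-0.1, -0.1, -0.4]
finger_gap: 0.0852
gripper_force: 0.0
```

```bash
python3 -c "
from h import *
to(.463,.278,.32,0);lid((319,180),120)"
```

```text
t 15.82 tcp [0.4715 0.0549 0.325 ] toolz [-0.001 -0.15  -0.989] tooly [ 1.     0.001 -0.001] | go [ 0.2214 -0.0083 -0.0284] F [-0.09 -0.06 -0.4 ] gap 0.0852 gf 0.0 q [-0.76  0.16  0.51  1.88  0.08  1.17 -0.29]
rz 0.001094496291133229
lid px [433.81470549 171.39197053] ((0.5885506272315979, 0.010512188076972961), 0.3371884822845459) z -0.0009188736650877494
```

In the tool's units: 0.056 m / 0.4 = 0.14, -0.002 m / 0.4 = -0.005, 0.15 rad / 4 = 0.0375.

```bash
python3 -c "
from h import *
lid((319,180))"
```

```text
lid px [319.69923294 176.77392006] ((0.4720662832260132, 0.053800392895936966), 0.03442130982875824) z 0.055946036593499116
```

Call:
handwheel(offsets="0 0 0 0 0.0375 0 | 0.14 -0.005 0 0 0 0 | 0.14 -0.005 0 0 0 0 | 0.14 -0.005 0 0 0 0 | 0.14 -0.005 0 0 0 0 | 0 0 0 0 0 0 | 0 0 0 0 0 0")

```text
time_s: 16.8
tool_pos: [0.4637, 0.2779, 0.3248]
tcp_rot: [0.707, 0.707, -0.001, 0.0]
force: [0.0, -0.4, -0.1]
finger_gap: 0.0849
gripper_force: 0.0
```

```bash
python3 -c "
from h import *
to(.4635,.278,.02,0);lid((319,210))"
```

```text
t 16.8 tcp [0.4637 0.2779 0.3248] toolz [-0.001 -0.002 -1.   ] tooly [ 1.     0.001 -0.001] | go [8.000e-04 2.000e-04 3.048e-01] F [ 0.03 -0.38 -0.06] gap 0.0849 gf 0.0 q [-0.93  0.27  0.38  1.73 -0.1   1.17 -0.52]
rz 0.0006254298330046204
lid px [318.4873502  209.83621838] ((0.46451008319854736, 0.2776016592979431), 0.03302476182579994) z 0.05604337813088822
```

In the tool's units: 0.06 m / 0.4 = 0.15, 0.02 m / 0.4 = 0.05.

Call:
handwheel(offsets="0 0 0.15 0 0 0 | 0 0 0.15 0 0 0 | 0 0 0.15 0 0 0 | 0 0 0.15 0 0 0 | 0 0 0.075 0 0 0 | 0 0 0.05 0 0 0 | 0 0 0.035 0 0 0 | 0 0 0 0 0 0 | 0 0 0 0 0 0")

```text
time_s: 17.98
tool_pos: [0.4647, 0.279, 0.0227]
tcp_rot: [0.707, 0.707, 0.001, 0.0]
force: [-0.2, -0.5, 0.7]
finger_gap: 0.085
gripper_force: 0.0
```

Call:
handwheel(offsets="0 0 0 0 0 0 | 0 0 0 0 0 0 | 0 0 0 0 0 0 | 0 0 0 0 0 0 | 0 0 0 0 0 0 | 0 0 0 0 0 0", jaw=0.05, clamp_n=75)

```text
time_s: 18.73
tool_pos: [0.4638, 0.2793, 0.0232]
tcp_rot: [0.707, 0.708, 0.0, -0.0]
force: [-2.9, -1.1, 11.4]
finger_gap: 0.0658
gripper_force: 82.0
```

Call:
handwheel(offsets="0 0 -0.05 0 0 0 | 0 0 -0.075 0 0 0 | 0 0 -0.1 0 0 0 | 0 0 -0.1 0 0 0 | 0 0 -0.05 0 0 0 | 0 0 0 0 0 0 | 0 0 0 0 0 0")

```text
time_s: 19.6
tool_pos: [0.463, 0.2785, 0.1711]
tcp_rot: [0.707, 0.708, -0.001, -0.0]
force: [-1.1, -0.3, -5.7]
finger_gap: 0.0655
gripper_force: 86.9
```

```bash
python3 -c "
from h import *
to(.646,.208,.172,0)"
```

```text
t 19.6 tcp [0.463  0.2785 0.1711] toolz [-0.001 -0.001 -1.   ] tooly [ 1.     0.001 -0.001] | go [-0.0707  0.1829 -0.0011] F [-1.1  -0.31 -5.7 ] gap 0.0655 gf 86.9 q [-0.89  0.44  0.35  1.9  -0.2   0.83 -0.44]
rz 0.0011981100550442214
```

In the tool's units: 0.041 m / 0.4 = 0.1025, 0.04 m / 0.4 = 0.1.

Call:
handwheel(offsets="-0.02 0.05 0 0 0 0 | -0.0375 0.1 0 0 0 0 | -0.04 0.1025 0 0 0 0 | -0.04 0.1025 0 0 0 0 | -0.0275 0.07 0 0 0 0 | -0.0125 0.0325 0 0 0 0 | 0 0 0 0 0 0 | 0 0 0 0 0 0 | 0 0 0 0 0 0 | 0 0 0 0 0 0 | 0 0 0 0 0 0 | 0 0 0 0 0 0")

```text
time_s: 21.1
tool_pos: [0.6469, 0.2082, 0.1719]
tcp_rot: [0.707, 0.708, 0.0, 0.0]
force: [-0.1, -1.0, -4.3]
finger_gap: 0.0659
gripper_force: 86.5
```

```bash
python3 - <<'E'
from h import *
to(.646,.208,.172,0)
p,d=bot.read_camera("top");cv2.imwrite("pics/t2.png",p[:,:,::-1])
E
```

```text
t 21.1 tcp [0.6469 0.2082 0.1719] toolz [ 0.  0. -1.] tooly [1.    0.001 0.   ] | go [-0.0002 -0.0009 -0.0001] F [-0.05 -1.01 -4.31] gap 0.0659 gf 86.5 q [-0.6   0.67  0.35  1.52 -0.26  1.   -0.18]
rz 0.0012620960951830185
```

View pics/t2.png

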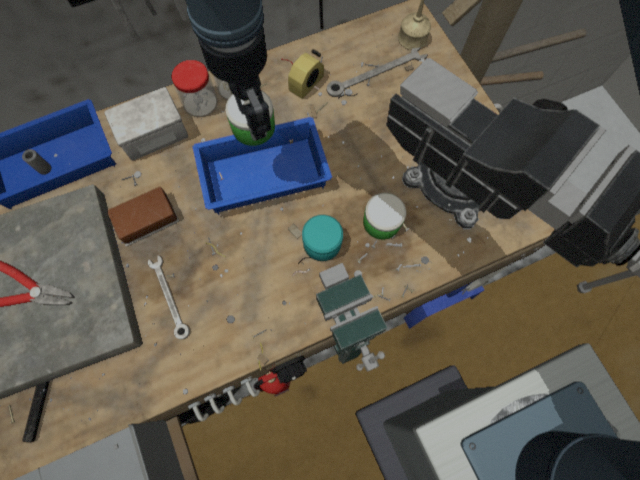

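The heavy pot is held upright at (250,120), above the tray; its height accounts for the offset in the picture. The lighter pot stands at (385,215) as before, and the block and spanner are where they were. I'll hand in.

```bash
python3 -c "
from workcell import bot
print(bot.sign_off())"
```

```text
the job is handed in; nothing more can be done
None
```

The left pot is the heavier (about 0.5 kg against about 0.2 kg); I handed in while holding it upright over the tray's middle, about 10 cm above the rim, with the lighter pot back where it stood and the block and spanner unmoved; `sign_off` returned no verdict.

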